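# Push the wooden block home with the stop carriage and lock it in a notch

### The arm

A 6-joint arm with a two-finger parallel gripper is mounted at the origin on a cart in front of the work surface, level with it; the furniture and walls round the work are solid. World frame = base frame: x ahead of the robot, y to its left, z up, the work surface at z = 0. Lengths are in m, angles in rad, forces in N, time in s.
With the tool pointing down it reaches from about 0.35 to 0.85 m from the base axis. Payload 8.1 kg.
Tool frame: the origin (TCP) lies at the very end of the fingers, on their centre line; the grasp point (between the pads) lies 19 mm behind it; z points along the fingers, y is the direction in which the jaws open and shut (so a half turn about z gives the same grasp; the last joint's range is limited). The gripper opens to 85 mm and grips with 20 to 120 N. Pads are 22 mm wide; open, the fingers measure 114 mm over their backs; the gripper's body (76 mm by 85 mm) begins 54 mm behind the grasp point. The pads swing forward as they close: fully open they stand 13 mm farther back than shut.
Start: joints at [-1.347, 0.13, 1.488, -0, 1.523, -0.085], TCP at [0.182, -0.572, 0.231] pointing down, gripper open.
Joint ranges: [-2.96, 2.96], [-0.89, 2.26], [0.02, 2.5], [-1.34, 4.48], [0, 2.73], [-2.66, 2.66]. Speed limits (rad/s): [2.39, 2.39, 2.79, 3.14, 3.14, 3.14].

### API

Orientations are given as a unit quaternion [w, x, y, z].
In Python, from bench import status, imaging, job gives the robot as it stands. The module is installed in compiled form; this text tells all that it offers.
- The arm moves only by the shell command python3 -m inch 'ROWS'. ROWS is text: rows parted by semicolons, each of 7 numbers parted by spaces: the shift along the world's x, y, z scaled (see below), then the turn, a rotation vector about the world's x, y, z scaled (see below), then the closure, from 0 (fully open) to 1 (shut). A call has 1 to 20 rows; each row is the pose to reach, as a shift and turn from the pose measured when the call began; what a row does not reach only later rows make up. The controller multiplies each number of a shift by 50 cm and each number of a turn by pi/4 rad. A row lasts 1/12 s, in which the tool goes at most 41.7 mm and 7.16 degrees, less where a joint would pass 70% of its speed; a pose out of reach is approached as far as the arm can. A call with a number of a shift or a turn outside -1 to 1 is refused whole. A call with a gripper value outside its range is refused whole. The fingers move at their own pace and stop on an object; the grip force is fixed at half the most. Time passes only in rows, so rows that repeat a pose let the fingers close. It gives the time, the measured TCP pose, the force and the opening at its end, in the units of the state.
- status.observe(): the state, without advancing time (a new reading comes with each control period).
- imaging.read_camera(name): name is "scene" or "top" or "wrist"; returns the picture (420x560x3 uint8, blue, green, red); there is no depth.
- imaging.calibration(name): a dict with "vfov" (degrees; the focal length in pixels is half the picture's height over the tangent of half this angle, whatever the lens; pixels are square), "cx", "cy" (the principal point, pixels), "camera_from_world" (4x4, takes a point from world to camera coordinates). Camera axes: x right, y up, looking along -z (the intrinsics and any distortion apply to the point x, -y, -z); pixel columns grow to the right and rows downward; lengths in m; the calibration is good to about 2 mm. A picture is of the moment at which its call begins: read the wrist's pose just before it. calibration takes no time and is no camera call; for the wrist camera it gives the pose at the moment of the call.
- job.close_job(): hands the job in, once; it reports no verdict.
The state is a dict: "t": time; "q": joint angles; "dq": joint speeds; "joint_torque": joint torques, N m; "position": TCP position; "tcp_rot": TCP orientation; "ft_force": force on the tool from outside, world axes, zero at the start; "torque": the same for the moment, N m; "gripper_width": finger opening in m.
Only numpy, scipy, OpenCV 4.12 (cv2) and the standard library are available. Lean on these libraries where they do the work, as an engineer would, in place of code of your own. Each camera call takes 0.05 s, during which the arm holds its last target.

### The job

Fix the wooden block in the stop jig: hold the carriage's release bar up and slide the carriage along so that it pushes the block gently home against the fence. Then let the bar down, ease the carriage back just until the bar catches fully in the nearest notch, and let go, leaving the block against the fence.

Things in the scene. Friction and masses are not known exactly. Their poses are not given: they have to be found in the camera images.
- jig: Fixed low bench jig, 112 x 360 mm, aluminium plate with two steel bed rails (bed top 28 mm above its underside). Origin: centre of the underside; its +y runs along the rails toward the upright grey fence, z is up. The carriage travels along +y toward the fence. Guide lips beside the block rise to 42 mm, 50 mm apart.
- fence_face (a point): Centre of the inner face of the fence, on the jig's centre line at y = +165 mm of the jig, 48 mm above the jig's underside; the block's far end must rest against this face. Axes as the jig.
- stop_carriage (a joint): Position of the grey carriage along the jig's +y, m: 0 at the parking end, more toward the fence; stops at 0.135. Starts between 0 and 0.02. Sliding friction about 4 N. Body 90 mm wide, 70 long, top at 48 mm. The notches under it are 20 mm apart; where they lie is not known beforehand: the strip is shifted lengthwise.
- nose (a point): Centre of the front face of the nose plate (42 mm wide, 30 to 60 mm above the jig's underside), which stands 65 mm ahead of the release bar (jig +y) and touches the near end of the block. The plate is sprung: it gives way from 3 N on, 3 N per mm, and bottoms after 3 mm.
- release_bar (a joint): Height of the release bar, m. 0: tooth fully down in a notch or in the parking slot; 0.007: tooth on a land between notches; 0.016: upper stop. A spring presses it down: 7 N at 0, 11 N at 0.016. The 5 mm tooth is right below the bar; notches are 7 mm, lands 13 mm. It starts down in the 44 mm long parking slot.
- bar_grip (a point): Centre of the release bar's black grip: a level bar across the jig (along jig x), 78 mm long, flat sides 12 mm apart (along jig y), 16 mm high, on two 8 mm posts at x = +-30 mm of the bar; 83 mm above the jig's underside when down, 35 mm over the carriage top. Moves up with the bar and along with the carriage.
- block: Loose wooden block 45 x 110 x 40 mm, lying lengthwise on the bed between the carriage and the fence, 20 to 60 mm short of the fence at the start. Origin: centre of its underside; its y is the 110 mm length. About 0.15 kg.
- pliers: Pliers with red handles, 56 x 165 x 12 mm, lying on the table to the right. Bystander.
- saddle: Black saddle block with a round cut-out in its top, 40 x 90 x 40 mm, on the table to the left of the jig. Bystander. Origin: centre of its underside.
Mind the look-alikes: they are no part of the job. Several things have the shape of the block; the one meant has the colours described above.

How it is judged:
On the way, in this order (a step that is already met when the one before it is completed fails the run):
1. the release bar is raised clear of the parking slot (more than 8.5 mm) while the carriage is still there (value of joint release_bar above 0.0085 m and value of joint stop_carriage below 0.04 m), for 0.1 s.
2. with the bar still held up, the carriage has pushed the block to within 2.5 mm of the fence (value of joint release_bar above 0.0075 m and y of block in the frame of fence_face above -0.0575 m and y of nose in the frame of fence_face above -0.1145 m), for 0.1 s.
At the end, for the whole second after the job is handed in: The bar is fully down in a notch (within 2 mm), the carriage's nose is no more than 18 mm from the near end of the homed block (the nearest notch; the next lies 20 mm further back), the block lies flat and straight within 3 mm of the fence, all at rest (value of joint release_bar below 0.002 m and y of nose in the frame of fence_face above -0.128 m and y of block in the frame of fence_face above -0.058 m and angle between the y axis of block and the y axis of jig, either way round below 0.06 rad and angle between block's own z axis and vertical below 0.05 rad and linear speed of block below 0.01 m/s and velocity of joint stop_carriage between -0.01 and 0.01 m/s); the robot touches nothing.
It fails at once if the block is rammed: more than 25 N between the block and the jig (contact force between block and jig above 25 N).
It fails at once if the pliers or the saddle block is pushed more than 20 mm (distance of any of pliers, saddle from where it was at the start of the episode above 0.02 m).
It also fails if it takes over 45 s, if anything falls off the work surface, if the arm or the gripper's body presses on something with over 40 N, if the wrist force passes 120 N, or if a joint passes its speed limit or range.

## Working session

There is one attempt and no reset: what is moved stays moved. The work goes in short steps, Python scripts to look and compute and a shell command to move; the robot and the scene stay as the last step left them, time stands still between calls to the robot, and variables do not carry over. Pictures are saved under pics/ and viewed, and the job is handed in when it is done.

```bash
mkdir -p pics
python3 - <<'E'
from bench import status, imaging
import cv2
print(status.observe())
for n in ("scene","top","wrist"):
    c=imaging.calibration(n); print(n,c)
    cv2.imwrite(f"pics/{n}0.png",imaging.read_camera(n))
E
```

```text
{'t': 0.0, 'q': array([-1.34743536e+00,  1.31176100e-01,  1.48930376e+00, -1.58949661e-05,
        1.52300921e+00, -8.54451221e-02]), 'dq': array([-1.23441072e-03, -1.09810124e-04,  6.03670006e-04,  3.09291338e-04,
        7.81574732e-05,  1.57307927e-04]), 'joint_torque': array([-3.78418787e-03, -5.69405615e+01, -5.00557244e+01, -3.72476607e-04,
        1.43785664e-02, -3.82271980e-05]), 'position': array([ 0.18221709, -0.57106802,  0.23022208]), 'tcp_rot': array([-9.45407467e-04,  9.88103009e-01,  1.53790585e-01, -7.32538241e-05]), 'ft_force': array([ 1.09416031, -0.23792533, -0.13911897]), 'torque': array([-0.00636466, -0.03730385, -0.03829635]), 'gripper_width': 0.08523058748928258}
scene {'vfov': 51.20437128986576, 'cx': 283.16487177009486, 'cy': 214.76659902051355, 'camera_from_world': array([[-0.63974566, -0.76858526,  0.00148107,  0.28233697],
       [ 0.40137102, -0.33244372,  0.85345326, -0.28712648],
       [-0.65545923,  0.54658748,  0.52116728, -0.88335234],
       [ 0.        ,  0.        ,  0.        ,  1.        ]])}
top {'vfov': 44.3029566948051, 'cx': 278.7173424582922, 'cy': 199.10401009658278, 'camera_from_world': array([[ 0.00617956, -0.99995432, -0.00729149, -0.04493273],
       [ 0.99711361,  0.00560989,  0.07571637, -0.49477566],
       [-0.07567201, -0.00773834,  0.99710274, -1.67579615],
       [ 0.        ,  0.        ,  0.        ,  1.        ]])}
wrist {'vfov': 65.94848486184944, 'cx': 277.4441021069262, 'cy': 207.5937751045119, 'camera_from_world': array([[ 3.03146621e-01, -9.52943540e-01, -8.58390460e-04,
        -6.00027877e-01],
       [ 9.05522313e-01,  2.88341553e-01, -3.11269158e-01,
         4.02537196e-02],
       [ 2.96869443e-01,  9.35829017e-02,  9.50321406e-01,
        -3.79981325e-01],
       [ 0.00000000e+00,  0.00000000e+00,  0.00000000e+00,
         1.00000000e+00]])}
```

View pics/scene0.png

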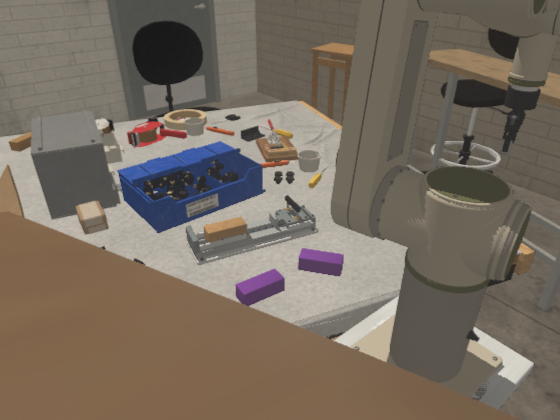

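View pics/top0.png

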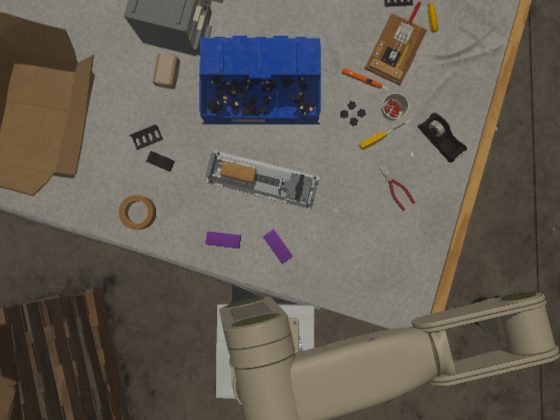

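View pics/wrist0.png

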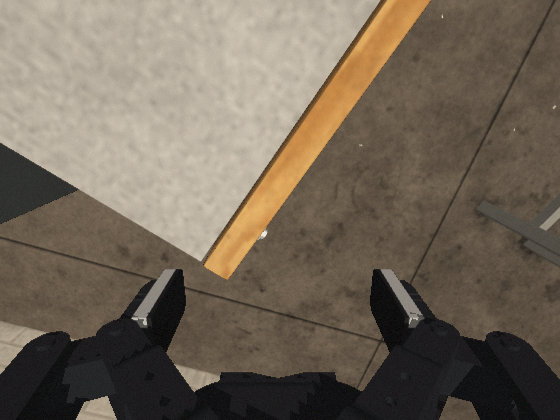

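The scene and top pictures show the jig at top (208–320, 150–208). The fence is at its left end (213,168) and the carriage with the release bar at the right end (300,187). The orange-brown wooden block lies in the jig at (238,172). Things that could be taken for it are the purple blocks at (223,240) and (278,246), which are the wrong colour and off the jig, and the tan box at (166,70), which is also off the jig. I'll check this in a close crop.

```bash
cat > h.py <<'E'
import numpy as np, cv2
from bench import status, imaging
def f(c): return 210/np.tan(np.radians(c['vfov'])/2)
def pix2world(c,u,v,z):
    T=np.array(c['camera_from_world']);R=T[:3,:3];o=-R.T@T[:3,3]
    d=R.T@np.array([(u-c['cx'])/f(c),-(v-c['cy'])/f(c),-1.])
    return o+d*(z-o[2])/d[2]
def proj(c,p):
    T=np.array(c['camera_from_world']);q=T[:3,:3]@np.asarray(p,float)+T[:3,3]
    return np.array([c['cx']+f(c)*q[0]/-q[2], c['cy']-f(c)*q[1]/-q[2]])
E
python3 - <<'E'
import cv2
a=cv2.imread("pics/top0.png")[140:220,195:335]
cv2.imwrite("pics/topc.png",cv2.resize(a,None,fx=5.6,fy=5.6,interpolation=cv2.INTER_CUBIC))
a=cv2.imread("pics/scene0.png")[180:270,175:330]
cv2.imwrite("pics/scenec.png",cv2.resize(a,None,fx=5,fy=5,interpolation=cv2.INTER_CUBIC))
E
```

```text
(no output)
```

View pics/topc.png

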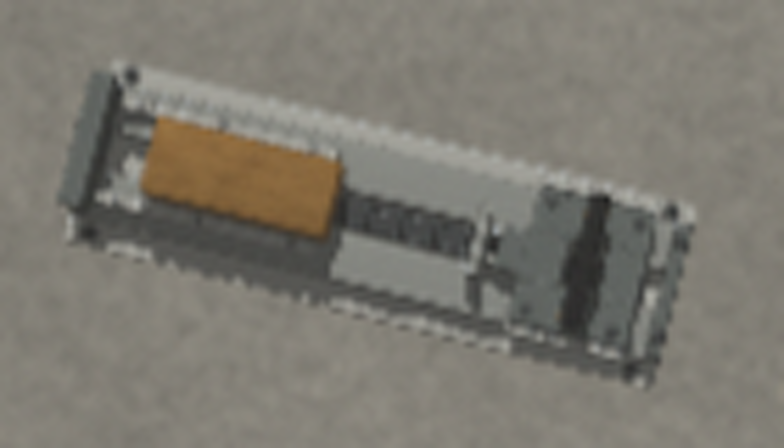

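View pics/scenec.png

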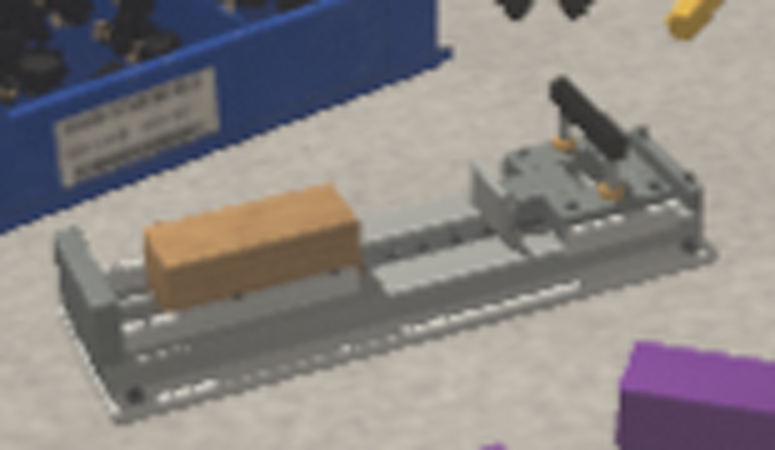

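The crop shows the wooden block at top (238,172) inside the jig, the black grip bar at about (300,187), and the fence on the left. That confirms the choice.

Run:
```python
from h import *
c=imaging.calibration("top")
P=lambda x,y,z: pix2world(c,195+(x+.5)/5.6-.5,140+(y+.5)/5.6-.5,z)
C=[P(115,65,.006),P(70,240,.006),P(650,385,.006),P(695,205,.006)]
for p in C: print(p)
C=np.array(C)[:,:2]
print([np.linalg.norm(C[i]-C[(i+1)%4]) for i in range(4)])
ctr=C.mean(0); d=(C[0]+C[1]-C[2]-C[3]); yaw=np.arctan2(d[1],d[0]); print("ctr",ctr,"ydir deg",np.degrees(yaw))
yd=np.array([np.cos(yaw),np.sin(yaw)]);xd=np.array([yd[1],-yd[0]])
for n,p in dict(barA=P(600,195,.091),barB=P(573,330,.091),barC=P(586,264,.091),blkNear=P(333,198,.068),blkFar=P(150,153,.068),fencein=P(100,155,.066)).items():
    r=p[:2]-ctr; print(n,p,"jig xy",r@xd,r@yd)
```

```text
[0.65505964 0.17120782 0.006     ]
[0.55012352 0.19629001 0.006     ]
[ 0.46598821 -0.14762013  0.006     ]
[ 0.57297151 -0.17411565  0.006     ]
[np.float64(0.10789209165002044), np.float64(0.3540521646579841), np.float64(0.11021541579075524), np.float64(0.35494613335032216)]
ctr [0.56103572 0.01144051] ydir deg 76.4408226412147
barA [ 0.56806106 -0.11468904  0.091     ] jig xy 0.03640054813655917 -0.12096702291994842
barB [ 0.49170685 -0.09975177  0.091     ] jig xy -0.04132758112491456 -0.12434728797335161
barC [ 0.52896845 -0.106929    0.091     ] jig xy -0.0034218185841430582 -0.12258851028443635
blkNear [0.56839263 0.03703883 0.068     ] jig xy 0.0011503469437364434 0.026609669899365862
blkFar [0.59377082 0.14211445 0.068     ] jig xy 0.0011862713239319993 0.13470656270224135
fencein [0.592744   0.17102829 0.066     ] jig xy -0.0065907623568592704 0.16257378663306965
```

```bash
python3 -m inch '0.2 0.25 0 -0 0 -0.2 0.4;0.4 0.5 0 0 0 -0.4 0.4;0.694 0.928 -0.06 0 0 -0.695 0.4;0.694 0.928 -0.06 0 0 -0.695 0.4;0.694 0.928 -0.06 0 0 -0.695 0.4;0.694 0.928 -0.06 0 0 -0.695 0.4;0.694 0.928 -0.06 0 0 -0.695 0.4;0.694 0.928 -0.06 0 0 -0.695 0.4;0.694 0.928 -0.06 0 0 -0.695 0.4;0.694 0.928 -0.06 0 0 -0.695 0.4;0.694 0.928 -0.06 0 0 -0.695 0.4;0.694 0.928 -0.06 0 0 -0.695 0.4;0.694 0.928 -0.06 0 0 -0.695 0.4;0.694 0.928 -0.06 0 0 -0.695 0.4;0.694 0.928 -0.06 0 0 -0.695 0.4;0.694 0.928 -0.06 0 0 -0.695 0.4;0.694 0.928 -0.06 0 0 -0.695 0.4;0.694 0.928 -0.06 0 0 -0.695 0.4;0.694 0.928 -0.06 0 0 -0.695 0.4;0.694 0.928 -0.06 0 0 -0.695 0.4'
python3 - <<'E'
from h import *
s=status.observe(); print(s)
c=imaging.calibration("wrist")
im=imaging.read_camera("wrist")
cv2.imwrite("pics/w1.png",im)
import pickle; pickle.dump((c,s,im),open("w1.pkl","wb"))
E
```

```text
t: 1.82
position: [0.5288, -0.1084, 0.2006]
tcp_rot: [-0.001, 0.993, -0.119, 0.0]
ft_force: [-0.3, 0.2, 1.4]
gripper_width: 0.0515
{'t': 1.8167, 'q': array([-2.98102975e-01, -1.65613634e-02,  1.69685830e+00,  1.34367279e-03,
        1.46105126e+00,  1.51164820e+00]), 'dq': array([ 0.00286963,  0.00060046, -0.00235247,  0.0004822 , -0.00164943,
        0.00122838]), 'joint_torque': array([ 2.52469322e-01, -4.85006261e+01, -4.94343638e+01,  2.29317939e-02,
        2.62865105e-03, -8.80385254e-03]), 'position': array([ 0.52881266, -0.10841035,  0.20064204]), 'tcp_rot': array([-6.35461561e-04,  9.92862067e-01, -1.19266323e-01,  2.38933220e-04]), 'ft_force': array([-0.30421953,  0.15302228,  1.37579528]), 'torque': array([-0.01016434,  0.05964431, -0.00235927]), 'gripper_width': 0.05150611302460225}
```

View pics/w1.png

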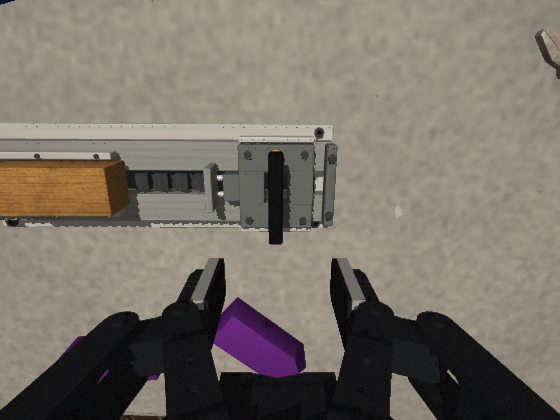

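The wrist view shows the bar square to the jaws, with its ends at (276,150) and (276,243). The jig edges are level in the picture. Next I'll compute the bar centre.

Run:
```python
from h import *
import pickle
c,s,im=pickle.load(open("w1.pkl","rb"))
A=pix2world(c,276,150,.091);B=pix2world(c,276,243,.091)
print(A,B,(A+B)/2,np.linalg.norm(A-B),np.degrees(np.arctan2(*(A-B)[1::-1])))
# full jig edge
A=pix2world(c,0,124.5,.006);B=pix2world(c,333,125.5,.006);print(A,B,np.degrees(np.arctan2(*(A-B)[1::-1])))
A=pix2world(c,332,227,.006);print(A)
print("nose",pix2world(c,207,188,.060),"blk near",pix2world(c,127,188,.068))
from scipy.spatial.transform import Rotation as R
q=s['tcp_rot'];print(R.from_quat([q[1],q[2],q[3],q[0]]).as_matrix().round(4))
cv2.imwrite("pics/w1c.png",cv2.resize(im[110:260,180:360],None,fx=4,fy=4,interpolation=cv2.INTER_CUBIC))
```

```text
[ 0.57198217 -0.11861056  0.091     ] [ 0.49557983 -0.09981053  0.091     ] [ 0.533781   -0.10921055  0.091     ] 0.07868136849331968 -13.823915202043358
[0.65175991 0.1499615  0.006     ] [ 0.57071204 -0.17731547  0.006     ] 76.09092654076214
[ 0.46243778 -0.15573418  0.006     ]
nose [ 0.54944191 -0.04870354  0.06      ] blk near [0.56772592 0.01730626 0.068     ]
[[ 9.716e-01 -2.368e-01  6.000e-04]
 [-2.368e-01 -9.716e-01  1.200e-03]
 [ 3.000e-04 -1.300e-03 -1.000e+00]]
```

View pics/w1c.png

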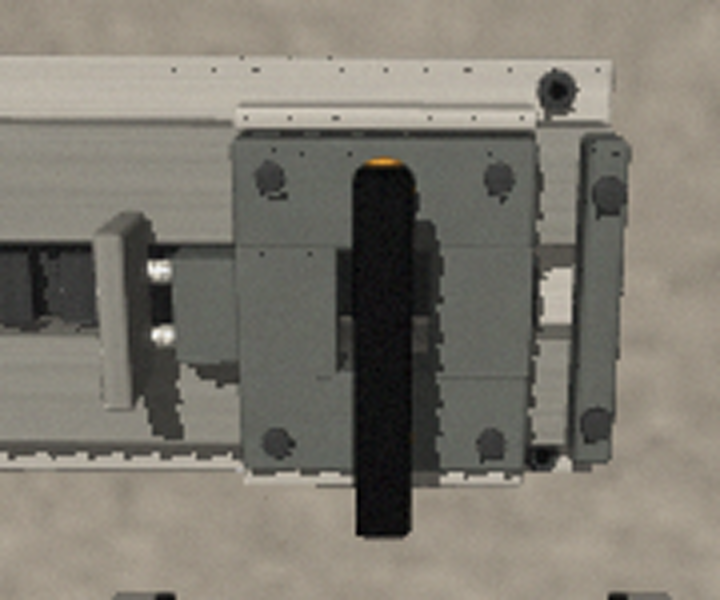

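```bash
python3 -m inch '0.01 -0.002 -0.06 0 0 0 0.4;0.01 -0.002 -0.12 0 0 0 0.4;0.01 -0.002 -0.17 0 0 0 0.4;0.01 -0.002 -0.21 0 0 0 0.4;0.01 -0.002 -0.24 0 0 0 0.4;0.01 -0.002 -0.265 0 0 0 0.4;0.01 -0.002 -0.272 0 0 0 0.4;0.01 -0.002 -0.272 0 0 0 0.4'
python3 - <<'E'
from h import *
cv2.imwrite("pics/w2.png",imaging.read_camera("wrist"))
E
```

```text
t: 2.53
position: [0.5331, -0.1095, 0.0638]
tcp_rot: [-0.001, 0.993, -0.12, -0.001]
ft_force: [0.0, 0.4, -0.3]
gripper_width: 0.0513
```

View pics/w2.png

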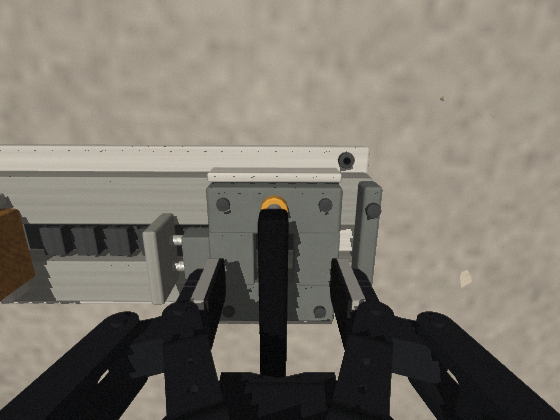

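The fingers straddle the bar, which runs centrally between the pads at about (272,300). Now I'll close the jaws.

```bash
python3 -m inch '0 0 0 0 0 0 0.7;0 0 0 0 0 0 1;0 0 0 0 0 0 1;0 0 0 0 0 0 1;0 0 0 0 0 0 1;0 0 0 0 0 0 1;0 0 0 0 0 0 1;0 0 0 0 0 0 1'
```

```text
t: 3.25
position: [0.535, -0.1097, 0.0665]
tcp_rot: [-0.001, 0.993, -0.119, 0.001]
ft_force: [-0.1, 0.7, 6.3]
gripper_width: 0.0105
```

```bash
python3 -m inch '0 0 0.008 0 0 0 1;0 0 0.016 0 0 0 1;0 0 0.024 0 0 0 1;0 0 0.024 0 0 0 1;0 0 0.024 0 0 0 1'
python3 - <<'E'
from h import *
cv2.imwrite("pics/w3.png",imaging.read_camera("wrist"))
a=imaging.read_camera("scene")[180:270,175:330]
cv2.imwrite("pics/s3.png",cv2.resize(a,None,fx=5,fy=5,interpolation=cv2.INTER_CUBIC))
E
```

```text
t: 3.67
position: [0.5348, -0.1097, 0.0781]
tcp_rot: [-0.001, 0.993, -0.119, 0.001]
ft_force: [4.5, -0.2, -11.1]
gripper_width: 0.0107
```

View pics/w3.png

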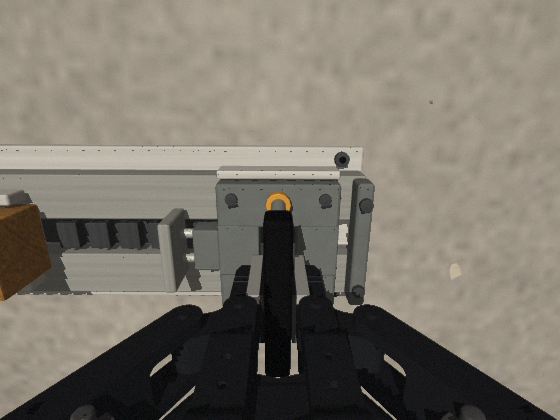

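View pics/s3.png

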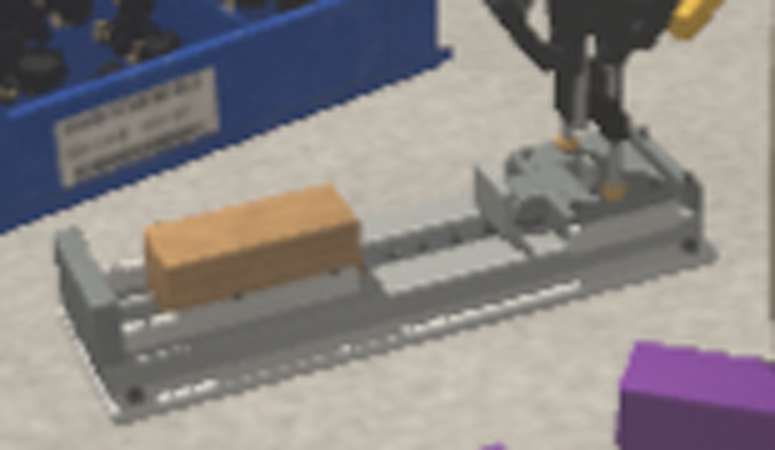

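```bash
python3 -m inch '0.0012 0.0049 0.001 0 0 0 1;0.0036 0.0146 0.001 0 0 0 1;0.006 0.0243 0.001 0 0 0 1;0.0084 0.034 0.001 0 0 0 1;0.0107 0.0437 0.001 0 0 0 1;0.0131 0.0534 0.001 0 0 0 1;0.0155 0.0631 0.001 0 0 0 1;0.0179 0.0728 0.001 0 0 0 1;0.0203 0.0825 0.001 0 0 0 1;0.0227 0.0922 0.001 0 0 0 1;0.025 0.102 0.001 0 0 0 1;0.0274 0.1117 0.001 0 0 0 1;0.0298 0.1214 0.001 0 0 0 1;0.0322 0.1311 0.001 0 0 0 1;0.0346 0.1408 0.001 0 0 0 1;0.037 0.1505 0.001 0 0 0 1;0.0382 0.1554 0.001 0 0 0 1;0.0382 0.1554 0.001 0 0 0 1'
python3 - <<'E'
from h import *
c=imaging.calibration("wrist"); im=imaging.read_camera("wrist")
cv2.imwrite("pics/w4.png",im)
t=imaging.read_camera("top")[140:220,195:335]
cv2.imwrite("pics/t4.png",cv2.resize(t,None,fx=5.6,fy=5.6,interpolation=cv2.INTER_CUBIC))
E
```

```text
t: 5.27
position: [0.554, -0.0322, 0.0782]
tcp_rot: [-0.0, 0.993, -0.119, 0.001]
ft_force: [5.2, -3.3, -11.4]
gripper_width: 0.0109
```

View pics/w4.png

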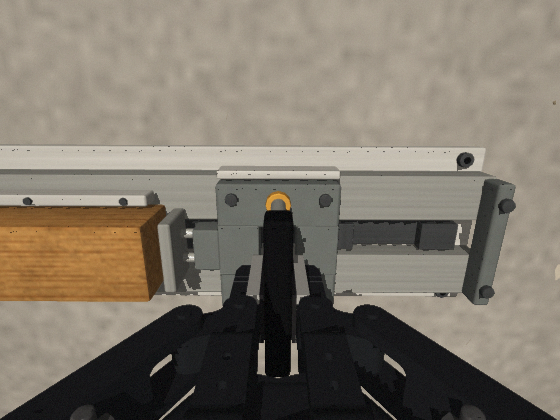

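View pics/t4.png

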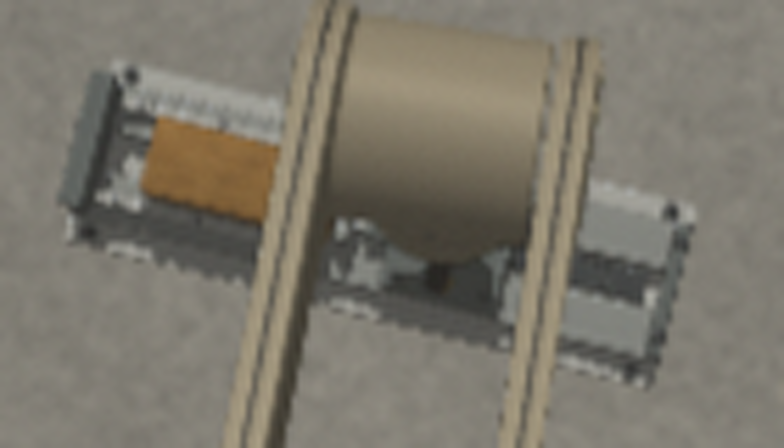

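```bash
python3 -m inch '0.0014 0.0058 0 0 0 0 1;0.0028 0.0117 0 0 0 0 1;0.0043 0.0175 0 0 0 0 1;0.0057 0.0233 0 0 0 0 1;0.0072 0.0291 0 0 0 0 1;0.0086 0.035 0 0 0 0 1;0.01 0.0408 0 0 0 0 1;0.0114 0.0466 0 0 0 0 1;0.0119 0.0486 0 0 0 0 1;0.0119 0.0486 0 0 0 0 1'
python3 - <<'E'
from h import *
c=imaging.calibration("wrist"); im=imaging.read_camera("wrist")
cv2.imwrite("pics/w5.png",im)
ct=imaging.calibration("top")
t=imaging.read_camera("top"); t=t[140:220,195:335]
cv2.imwrite("pics/t5.png",cv2.resize(t,None,fx=5.6,fy=5.6,interpolation=cv2.INTER_CUBIC))
t=imaging.read_camera("scene")[180:270,175:330]
cv2.imwrite("pics/s5.png",cv2.resize(t,None,fx=5,fy=5,interpolation=cv2.INTER_CUBIC))
E
```

```text
t: 6.2
position: [0.5599, -0.0087, 0.0778]
tcp_rot: [0.0, 0.993, -0.12, 0.001]
ft_force: [5.3, -3.6, -10.5]
gripper_width: 0.0107
```

View pics/w5.png

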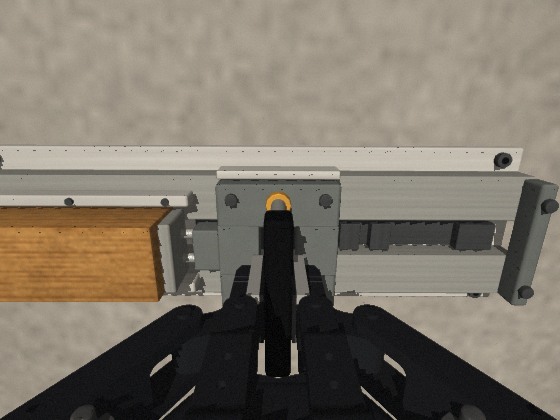

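View pics/t5.png

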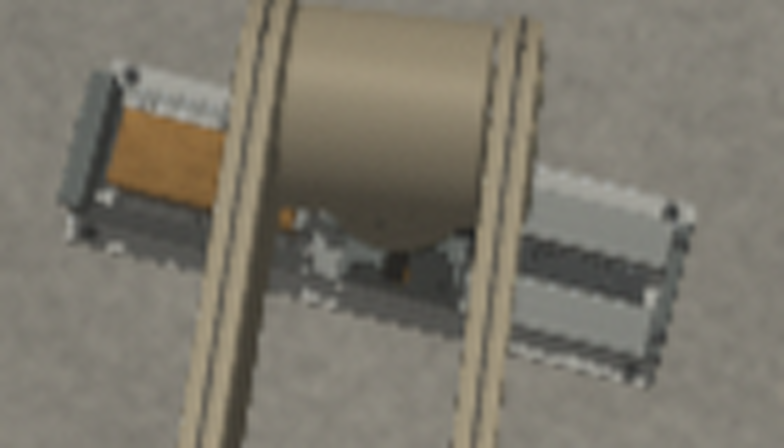

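View pics/s5.png

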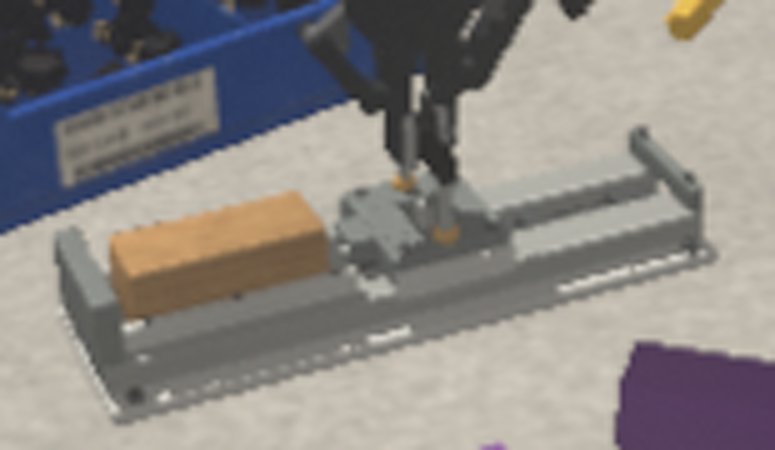

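```bash
python3 -m inch '0.0005 0.0019 0 0 0 0 1;0.001 0.0039 0 0 0 0 1;0.0014 0.0058 0 0 0 0 1;0.0019 0.0078 0 0 0 0 1;0.0024 0.0097 0 0 0 0 1'
python3 -m inch '0.0005 0.0019 0 0 0 0 1;0.0005 0.0019 0 0 0 0 1'
python3 - <<'E'
from h import *
im=imaging.read_camera("top"); t=im[140:220,195:335]
cv2.imwrite("pics/t6.png",cv2.resize(t,None,fx=5.6,fy=5.6,interpolation=cv2.INTER_CUBIC))
E
```

```text
t: 6.77
position: [0.5608, -0.0051, 0.0773]
tcp_rot: [0.001, 0.993, -0.12, 0.001]
ft_force: [4.6, -6.5, -11.7]
gripper_width: 0.0111
t: 6.93
position: [0.5608, -0.005, 0.0768]
tcp_rot: [0.002, 0.993, -0.12, 0.001]
ft_force: [4.3, -3.8, -10.4]
gripper_width: 0.0108
```

View pics/t6.png

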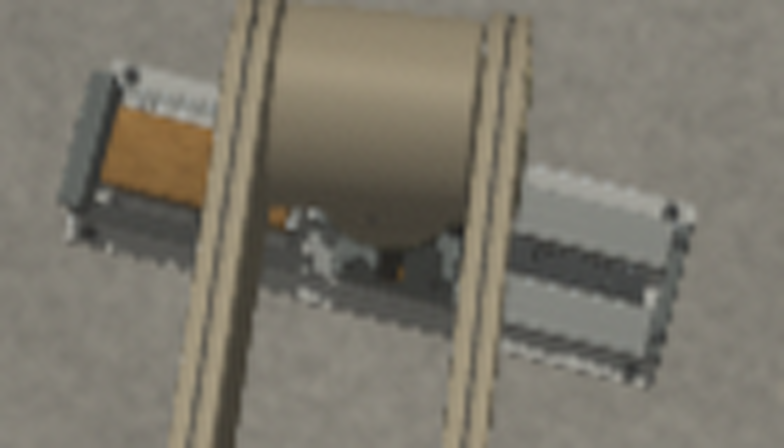

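```bash
python3 -m inch '0.0003 0.001 0.003 0 0 0 1;0.0007 0.0029 0.004 0 0 0 1;0.0012 0.0048 0.004 0 0 0 1;0.0012 0.0048 0.004 0 0 0 1'
python3 -m inch '0.0005 0.0019 0.001 0 0 0 1;0.001 0.0039 0.001 0 0 0 1;0.001 0.0039 0.001 0 0 0 1'
python3 - <<'E'
from h import *
im=imaging.read_camera("top"); t=im[140:220,195:335]
cv2.imwrite("pics/t7.png",cv2.resize(t,None,fx=5.6,fy=5.6,interpolation=cv2.INTER_CUBIC))
im=imaging.read_camera("wrist")[170:320,130:330];cv2.imwrite("pics/w7.png",cv2.resize(im,None,fx=4,fy=4,interpolation=cv2.INTER_CUBIC))
E
```

```text
t: 7.32
position: [0.5611, -0.0036, 0.0783]
tcp_rot: [0.003, 0.993, -0.12, 0.001]
ft_force: [3.7, -5.1, -9.4]
gripper_width: 0.011
t: 7.57
position: [0.5614, -0.0027, 0.0783]
tcp_rot: [0.004, 0.993, -0.12, 0.0]
ft_force: [3.1, -4.7, -10.2]
gripper_width: 0.0106
```

View pics/t7.png

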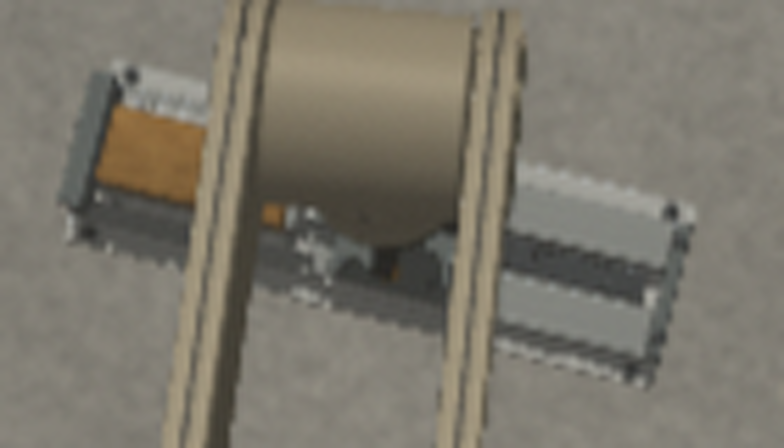

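View pics/w7.png

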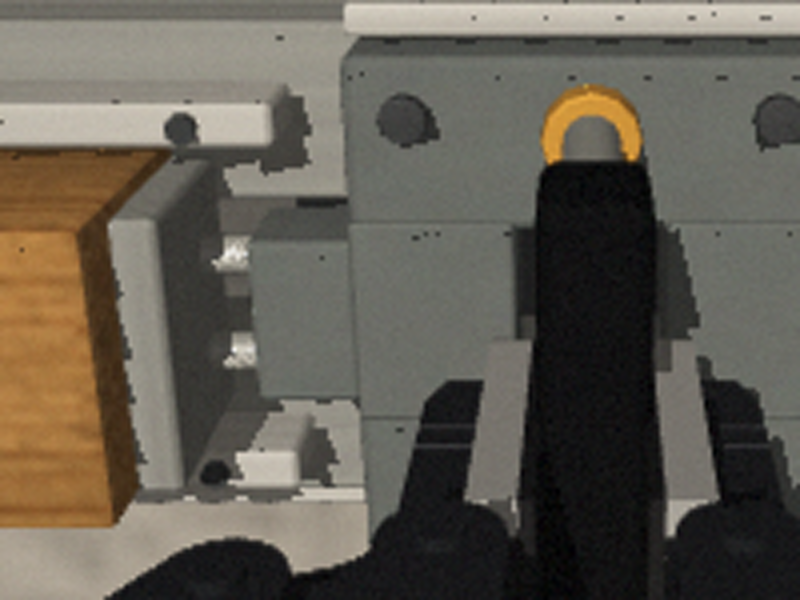

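```bash
python3 -m inch '0.0005 0.0019 0.001 0.005 -0.0006 0 1;0.001 0.0039 0.001 0.01 -0.0012 0 1;0.0014 0.0058 0.001 0.01 -0.0012 0 1;0.0014 0.0058 0.001 0.01 -0.0012 0 1'
python3 - <<'E'
from h import *
im=imaging.read_camera("top"); t=im[140:220,195:335]
cv2.imwrite("pics/t8.png",cv2.resize(t,None,fx=5.6,fy=5.6,interpolation=cv2.INTER_CUBIC))
im=imaging.read_camera("wrist")[170:320,130:330];cv2.imwrite("pics/w8.png",cv2.resize(im,None,fx=4,fy=4,interpolation=cv2.INTER_CUBIC))
E
```

```text
t: 8.0
position: [0.5618, -0.001, 0.0783]
tcp_rot: [0.001, 0.993, -0.12, 0.0]
ft_force: [3.7, -5.7, -11.2]
gripper_width: 0.0111
```

View pics/t8.png

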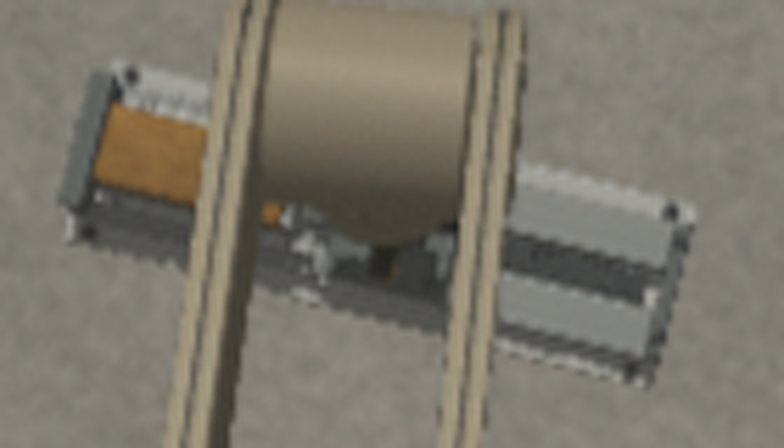

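View pics/w8.png

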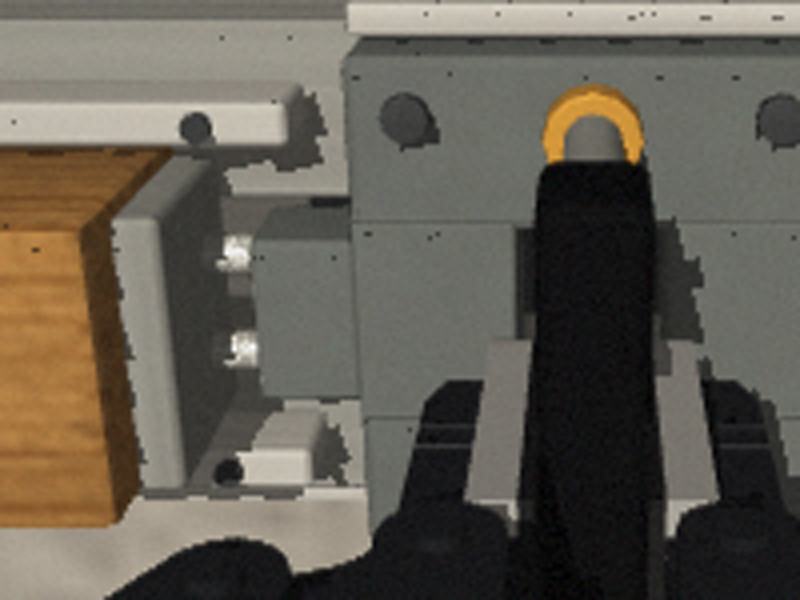

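```bash
python3 -m inch '0.0005 0.0019 0.001 0.001 0 0 1;0.001 0.0039 0.001 0.003 0 0 1;0.0012 0.0048 0.001 0.003 0 0 1;0.0012 0.0048 0.001 0.003 0 0 1'
python3 -m inch '0.0005 0.0019 0.001 0.001 0 0 1;0.001 0.0039 0.001 0.003 0 0 1;0.001 0.0039 0.001 0.003 0 0 1'
python3 - <<'E'
from h import *
im=imaging.read_camera("top"); t=im[140:220,195:335]
cv2.imwrite("pics/t9.png",cv2.resize(t,None,fx=5.6,fy=5.6,interpolation=cv2.INTER_CUBIC))
im=imaging.read_camera("wrist")[170:320,130:330];cv2.imwrite("pics/w9.png",cv2.resize(im,None,fx=4,fy=4,interpolation=cv2.INTER_CUBIC))
E
```

```text
t: 8.43
position: [0.5621, 0.0003, 0.0783]
tcp_rot: [0.0, 0.993, -0.121, -0.0]
ft_force: [3.4, -5.7, -11.1]
gripper_width: 0.0107
t: 8.68
position: [0.5623, 0.0011, 0.0783]
tcp_rot: [0.0, 0.993, -0.121, -0.001]
ft_force: [3.3, -5.3, -10.2]
gripper_width: 0.0108
```

View pics/t9.png

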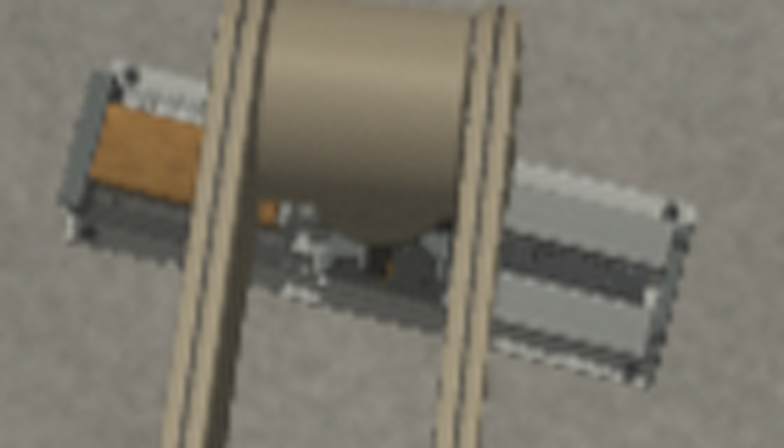

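View pics/w9.png

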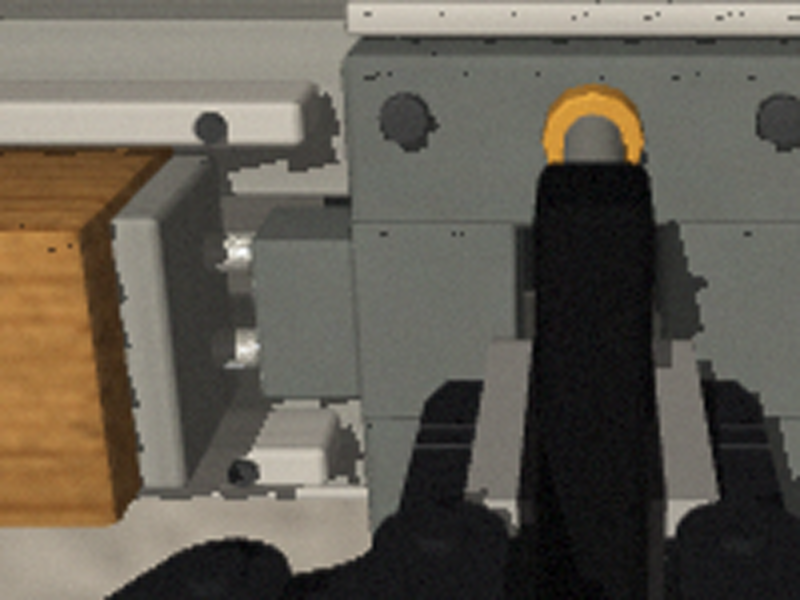

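```bash
python3 -m inch '0.0005 0.0019 0.001 0 0 0 1;0.001 0.0039 0.001 0 0 0 1;0.001 0.0039 0.001 0 0 0 1'
python3 -m inch '0.0005 0.0019 0.001 0 0 0 1;0.001 0.0039 0.001 0 0 0 1;0.001 0.0039 0.001 0 0 0 1'
python3 - <<'E'
from h import *
im=imaging.read_camera("top"); t=im[140:200,195:245]
cv2.imwrite("pics/t10.png",cv2.resize(t,None,fx=10,fy=10,interpolation=cv2.INTER_CUBIC))
im=imaging.read_camera("wrist")[170:320,130:330];cv2.imwrite("pics/w10.png",cv2.resize(im,None,fx=4,fy=4,interpolation=cv2.INTER_CUBIC))
t=imaging.read_camera("scene")[210:270,175:250]
cv2.imwrite("pics/s10.png",cv2.resize(t,None,fx=8,fy=8,interpolation=cv2.INTER_CUBIC))
E
```

```text
t: 9.03
position: [0.5624, 0.0016, 0.0783]
tcp_rot: [0.001, 0.993, -0.121, -0.001]
ft_force: [3.8, -8.0, -10.1]
gripper_width: 0.0111
t: 9.28
position: [0.5625, 0.002, 0.0782]
tcp_rot: [0.003, 0.993, -0.121, -0.002]
ft_force: [2.7, -7.1, -10.4]
gripper_width: 0.0109
```

View pics/t10.png

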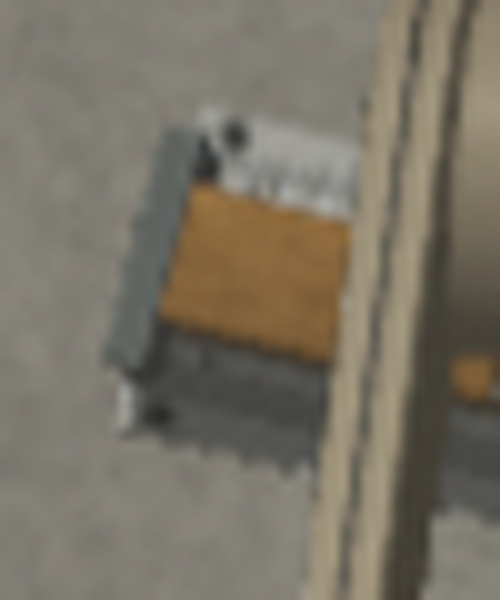

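View pics/w10.png

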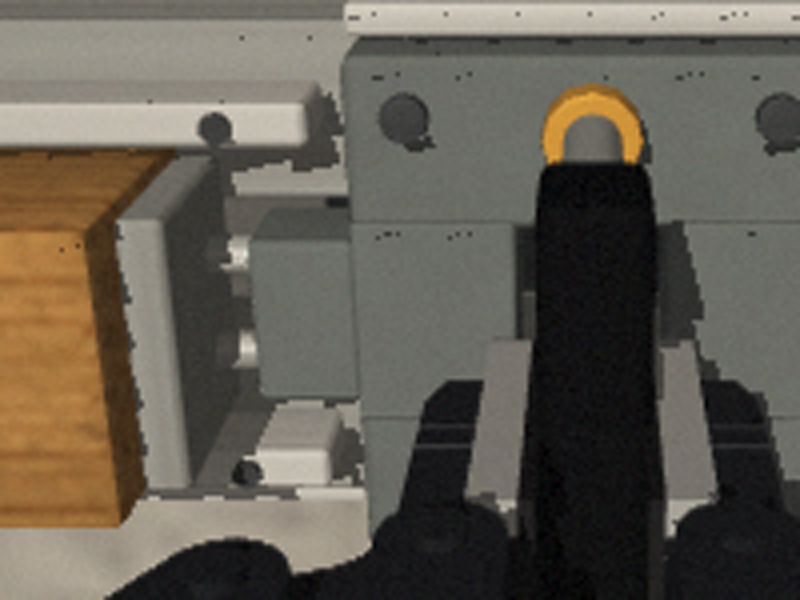

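View pics/s10.png

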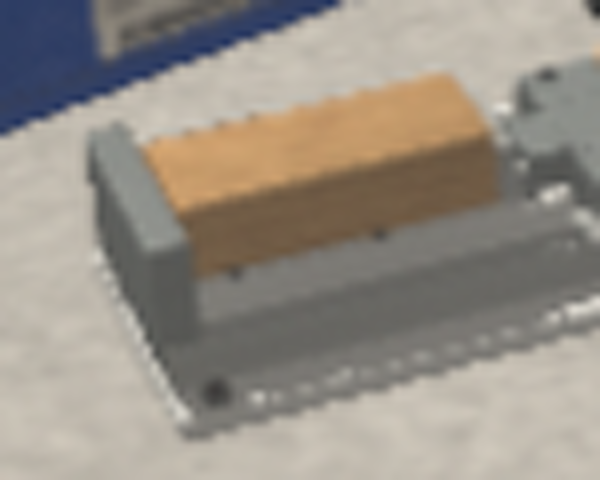

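The nose has begun to give: the pin gap is shorter, the forward force rose from about 5 to 7–8 N, and the top picture shows the block's end edge meeting the fence. The block is home with the bar up about 11.5 mm. Next I'll lower the bar.

```bash
python3 -m inch '0 0 0 0 0 0 1;0 0 0 0 0 0 1;0 0 -0.002 0 0 0 1;0 0 -0.004 0 0 0 1;0 0 -0.006 0 0 0 1;0 0 -0.006 0 0 0 1'
python3 -m inch '0 0 -0.001 0 0 0 1;0 0 -0.002 0 0 0 1;0 0 -0.002 0 0 0 1'
python3 -m inch '0 0 -0.001 0 0 0 1;0 0 -0.002 0 0 0 1;0 0 -0.002 0 0 0 1'
```

```text
t: 9.93
position: [0.5623, 0.0012, 0.0748]
tcp_rot: [0.003, 0.993, -0.121, -0.002]
ft_force: [4.4, -4.4, -10.7]
gripper_width: 0.0109
t: 10.18
position: [0.5623, 0.0011, 0.0736]
tcp_rot: [0.003, 0.993, -0.121, -0.002]
ft_force: [3.8, -2.5, -8.8]
gripper_width: 0.0107
t: 10.43
position: [0.5625, 0.0011, 0.0734]
tcp_rot: [0.003, 0.993, -0.121, -0.002]
ft_force: [-1.8, -2.0, 2.1]
gripper_width: 0.0107
```

The tooth is on a land: z stopped at 0.0734, about 7 mm above the down height, and the vertical force changed sign. Now I'll ease the carriage back.

```bash
for i in 1; do python3 -m inch '-0.0005 -0.0019 -0.001 0 0 0 1;-0.001 -0.0039 -0.001 0 0 0 1;-0.001 -0.0039 -0.001 0 0 0 1'; done
python3 -m inch '-0.0005 -0.0019 -0.001 0 0 0 1;-0.001 -0.0039 -0.001 0 0 0 1;-0.001 -0.0039 -0.001 0 0 0 1'
python3 -m inch '-0.0005 -0.0019 -0.001 0 0 0 1;-0.001 -0.0039 -0.001 0 0 0 1;-0.001 -0.0039 -0.001 0 0 0 1'
```

```text
t: 10.68
position: [0.5624, 0.0006, 0.0734]
tcp_rot: [0.002, 0.993, -0.121, -0.001]
ft_force: [0.4, 7.0, -0.5]
gripper_width: 0.0108
t: 10.93
position: [0.5623, 0.0001, 0.0734]
tcp_rot: [0.001, 0.993, -0.121, -0.001]
ft_force: [0.3, 8.6, 0.2]
gripper_width: 0.011
t: 11.18
position: [0.5621, -0.0005, 0.0734]
tcp_rot: [-0.0, 0.993, -0.12, -0.0]
ft_force: [0.2, 7.6, 0.4]
gripper_width: 0.0105
```

```bash
python3 -m inch '-0.0005 -0.0019 -0.001 0 0 0 1;-0.001 -0.0039 -0.001 0 0 0 1;-0.0014 -0.0058 -0.001 0 0 0 1;-0.0014 -0.0058 -0.001 0 0 0 1'
python3 -m inch '-0.0005 -0.0019 -0.001 -0.001 0 0 1;-0.001 -0.0039 -0.001 -0.001 0 0 1;-0.0014 -0.0058 -0.001 -0.001 0 0 1;-0.0014 -0.0058 -0.001 -0.001 0 0 1'
```

```text
t: 11.52
position: [0.5617, -0.002, 0.0734]
tcp_rot: [-0.001, 0.993, -0.12, -0.0]
ft_force: [0.6, 7.5, 0.3]
gripper_width: 0.0111
t: 11.85
position: [0.5613, -0.0038, 0.0732]
tcp_rot: [-0.002, 0.993, -0.12, 0.0]
ft_force: [1.1, 6.5, -1.3]
gripper_width: 0.011
```

```bash
python3 -m inch '-0.0005 -0.0019 -0.001 -0.003 0 0 1;-0.001 -0.0039 -0.001 -0.005 0 0 1;-0.001 -0.0039 -0.001 -0.005 0 0 1'
python3 -m inch '-0.0005 -0.0019 -0.001 -0.003 0 0 1;-0.001 -0.0039 -0.001 -0.005 0 0 1;-0.001 -0.0039 -0.001 -0.005 0 0 1'
python3 -m inch '-0.0005 -0.0019 -0.001 -0.003 0 0 1;-0.001 -0.0039 -0.001 -0.003 0 0 1;-0.001 -0.0039 -0.001 -0.003 0 0 1'
```

```text
t: 12.1
position: [0.5608, -0.005, 0.0725]
tcp_rot: [-0.001, 0.993, -0.12, 0.0]
ft_force: [4.4, 2.9, -8.9]
gripper_width: 0.0108
t: 12.35
position: [0.5604, -0.0066, 0.0713]
tcp_rot: [0.001, 0.993, -0.12, 0.001]
ft_force: [4.4, 3.2, -9.1]
gripper_width: 0.0107
t: 12.6
position: [0.5604, -0.007, 0.0702]
tcp_rot: [0.001, 0.993, -0.12, 0.001]
ft_force: [7.5, 7.8, -9.6]
gripper_width: 0.0105
```

The tooth has entered a notch: the spring load is back on the tool and z is falling. I'll stop backing up and let it down.

```bash
python3 -m inch '0.0002 0.001 -0.002 0 0 0 1;0.0002 0.001 -0.004 0 0 0 1;0.0002 0.001 -0.006 0 0 0 1;0.0002 0.001 -0.008 0 0 0 1;0.0002 0.001 -0.008 0 0 0 1'
python3 - <<'E'
from h import *
im=imaging.read_camera("wrist")[170:320,130:330];cv2.imwrite("pics/w11.png",cv2.resize(im,None,fx=4,fy=4,interpolation=cv2.INTER_CUBIC))
E
```

```text
t: 13.02
position: [0.5605, -0.0066, 0.0665]
tcp_rot: [0.001, 0.993, -0.12, 0.001]
ft_force: [1.6, 0.1, -3.1]
gripper_width: 0.0107
```

View pics/w11.png

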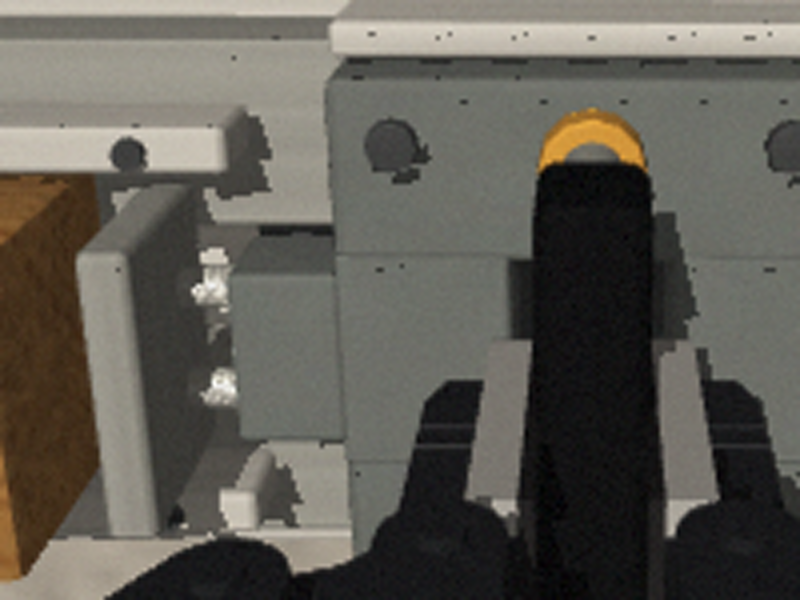

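```bash
python3 -m inch '0 0 -0.001 0 0 0 0.9;0 0 -0.001 0 0 0 0.7;0 0 0 0 0 0 0.5;0 0 0 0 0 0 0.4;0 0 0 0 0 0 0.4;0 0 0 0 0 0 0.4'
python3 - <<'E'
from h import *
im=imaging.read_camera("wrist");cv2.imwrite("pics/w12.png",im)
E
```

```text
t: 13.57
position: [0.5606, -0.0067, 0.0666]
tcp_rot: [0.001, 0.993, -0.12, 0.001]
ft_force: [0.3, 0.8, 0.1]
gripper_width: 0.0514
```

View pics/w12.png

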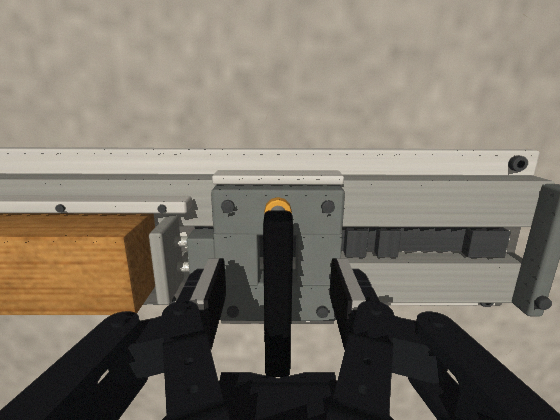

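The jaws are clear of the bar. I'll rise straight up and check.

```bash
python3 -m inch '0 0 0.02 0 0 0 0.4;0 0 0.06 0 0 0 0.4;0 0 0.12 0 0 0 0.4;0 0 0.2 0 0 0 0.4;0 0 0.27 0 0 0 0.4;0 0 0.27 0 0 0 0.4;0 0 0.27 0 0 0 0.4'
python3 - <<'E'
from h import *
s=status.observe();c=imaging.calibration("wrist");im=imaging.read_camera("wrist");cv2.imwrite("pics/w13.png",im)
import pickle; pickle.dump((c,s,im),open("w13.pkl","wb"))
t=imaging.read_camera("scene")[180:270,175:330]
cv2.imwrite("pics/s13.png",cv2.resize(t,None,fx=5,fy=5,interpolation=cv2.INTER_CUBIC))
E
```

```text
t: 14.2
position: [0.5627, -0.0069, 0.206]
tcp_rot: [0.001, 0.993, -0.12, 0.005]
ft_force: [0.0, -0.5, -0.3]
gripper_width: 0.051
```

View pics/w13.png

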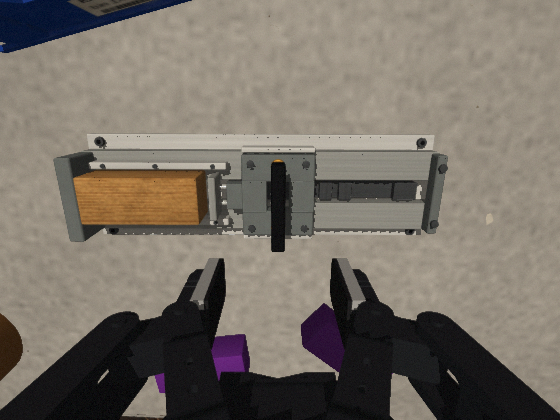

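View pics/s13.png

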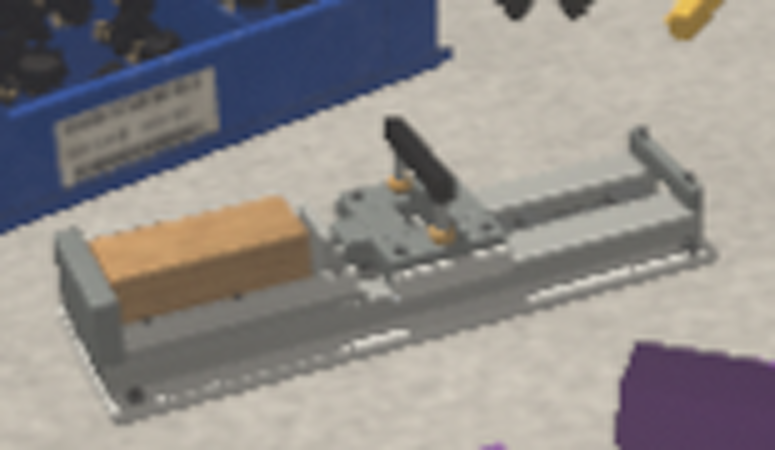

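Run:
```python
from h import *
import pickle
for n,(u0) in (("w1",276),("w13",278)):
    c,s,im=pickle.load(open(n+".pkl","rb"))
    g=cv2.cvtColor(im,cv2.COLOR_BGR2GRAY)
    col=g[140:265,u0-2:u0+3].mean(1)
    d=np.where(col<35)[0]+140
    row=g[200:225,u0-20:u0+20].mean(0)
    dd=np.where(row<35)[0]+u0-20
    v0,v1,u=d.min()-.5,d.max()+.5,dd.mean()
    print(n,v0,v1,u,dd.min(),dd.max())
    for z in (.091,.098):
        A=pix2world(c,u,v0,z);B=pix2world(c,u,v1,z);print(z,np.linalg.norm(A-B),(A+B)/2)
    print("cam z",s['position'][2])
c,s,im=pickle.load(open("w13.pkl","rb"))
cv2.imwrite("pics/w13c.png",cv2.resize(im[130:260,40:290],None,fx=3.2,fy=3.2,interpolation=cv2.INTER_CUBIC))
```

```text
w1 151.5 243.5 275.5 269 282
0.091 0.077987876926963 [ 0.53308984 -0.10862135  0.091     ]
0.098 0.07582544001207425 [ 0.53511649 -0.10916705  0.098     ]
cam z 0.20064204050050408
w13 161.5 251.5 277.5 271 284
0.091 0.07905373768012679 [ 0.55861377 -0.00692454  0.091     ]
0.098 0.07691366176912388 [ 0.56078393 -0.00744711  0.098     ]
cam z 0.2059551360552324
```

View pics/w13c.png

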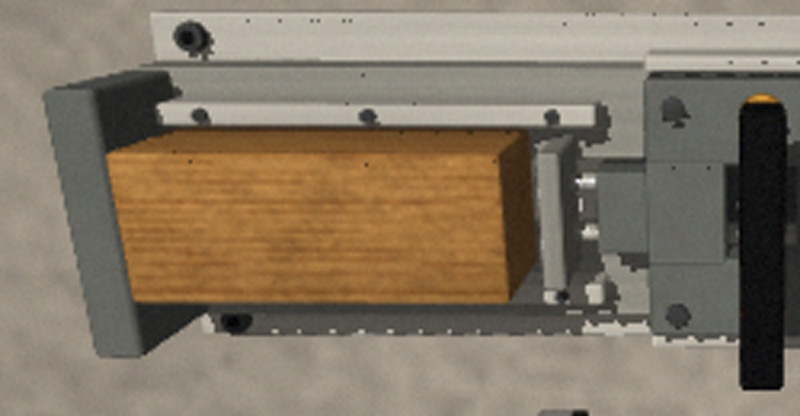

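The last crop shows the block's far edge meeting the fence along its whole width and square to it. The nose stands a few mm behind the block. The bar sits as it did at the start, with only a sliver of the collar visible. Handing in.

```bash
python3 -c "
from bench import job
print(job.close_job())"
```

```text
the job is handed in; nothing more can be done
None
```

The job is handed in. I gripped the release bar, lifted it about 12 mm in the parking slot and slid the carriage forward until the block was against the fence. I then let the bar down and eased the carriage back about 8 mm until the bar dropped into the first notch. I let go and rose clear, with the job handed in at about 14 s of the 45 s.

**What the last checks showed:**
- **Block:** in the last pictures it lies flat and straight, with its far edge along the fence. When it came home, the forward reading was at most about 8 N (including roughly 4 N of carriage friction), and the sprung nose gave slightly.
- **Bar:** the tool height went from 66.5 mm (down) to 73.4 mm (on the land) and back to 66.5 mm in the notch. The land reading fits the 7 mm in the description.
- **Nose:** it stands roughly 8 mm behind the near end of the block, inside the 18 mm limit.
- **Robot:** the tool is about 14 cm above the jig with no contact force beyond the sensor's noise.

**Weaker check:** measuring the bar's apparent length in the wrist camera could not settle its height. It came out at 79.1 mm if down and 76.9 mm if up, against a true 78 mm. I relied on the tool height, the forces and how the bar looked in the pictures. No check failed outright.

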